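Step the vibrator speed selector up four clicks

ROBOT

A 7-joint arm with a two-finger parallel gripper is mounted at the origin on the work surface. World frame = base frame: x ahead of the robot, y to its left, z up, the work surface at z = 0. Lengths are in mm, angles in rad, forces in N, time in s.
With the tool pointing down it reaches from about 350 to 900 mm from the base axis. Payload 8.1 kg.
Tool frame: the origin (TCP) lies at the very end of the fingers, on their centre line; the grasp point (between the pads) lies 19 mm behind it (tcp_to_grasp is the distance from the TCP to the grasp point, in mm); x points along the fingers, y is the direction in which the jaws open and shut, and the axes are right-handed (so a half turn about x gives the same grasp; the last joint's range is limited). The gripper opens to 85 mm and grips with 20 to 120 N. Pads are 22 mm wide; open, the fingers measure 114 mm over their backs; the gripper's body (76 mm by 85 mm) begins 54 mm behind the grasp point. The pads swing forward as they close: fully open they stand 13 mm farther back than shut.
Start: joints at [-1.358, 0.434, 0.025, 1.573, -0.012, 1.134, -0.075], TCP at [194.138, 594.098, 210.923] pointing down, gripper open.
Joint ranges: [-2.62, 2.62], [-0.44, 2.09], [-1.27, 1.32], [0.08, 2.57], [-1.32, 4.46], [0.12, 2], [-2.74, 2.74]. Speed limits (rad/s): [2.22, 2.22, 3.01, 3.01, 3.14, 3.14, 3.14].

INTERFACE

Orientations are given as a unit quaternion [w, x, y, z].
In Python, from cell import get_obs, snapshot, camera_params, hand_in, tcp_to_grasp gives the robot as it stands.
- The arm moves only by the tool play_rows, never from a script. Its argument "plan" is a list of rows, each a list of 5 numbers: the shift along the world's x, y, z in m, then the turn about the world's z in rad, then the opening, from -1 (shut) to 1 (fully open). A call has exactly 10 rows; each row is the pose to reach, as a shift and turn from the pose commanded when the call began; what a row does not reach only later rows make up. A row lasts 1/8 s, in which the tool goes at most 62.5 mm and 10.7 degrees, less where a joint would pass 70% of its speed; a pose out of reach is approached as far as the arm can. A call with a gripper value outside its range is refused whole. The fingers move at their own pace and stop on an object; the grip force is fixed at half the most. Time passes only in rows, so rows that repeat a pose let the fingers close, or fill a call up. It gives the time, the measured TCP pose, the force and the opening at its end, in the units of the state.
- get_obs(): the state, without advancing time (a new reading comes with each control period).
- snapshot(name): name is "scene" or "top"; returns (picture, depth): 420x560x3 uint8, red, green, blue; 420x560 float32, mm along the optical axis (not along the pixel's ray), 0 where there is no reading.
- camera_params(name): a dict with "vfov" (degrees; the focal length in pixels is half the picture's height over the tangent of half this angle, whatever the lens; pixels are square), "cx", "cy" (the principal point, pixels), "k1" (the pictures are not rectified: a ray, as slopes to the right and down, at radius r is drawn at 1 + k1 r^2 times it, then the intrinsics apply), "cam_to_world" (4x4, takes a point from camera to world coordinates). Camera axes: x right, y down, z forward; pixel columns grow to the right and rows downward; lengths in mm; the calibration is good to about 2 mm. A picture is of the moment at which its call begins. camera_params takes no time and is no camera call.
- hand_in(): hands the job in, once; it reports no verdict.
The state is a dict: "clock": time; "qpos": joint angles; "joint_velocities": joint speeds; "joint_torque": joint torques, N m; "tool_pos": TCP position; "ee_rot": TCP orientation; "force": force on the tool from outside, world axes, zero at the start; "torque": the same for the moment, N m; "width": finger opening in mm.
Only numpy, scipy, OpenCV 4.12 (cv2) and the standard library are available. Lean on these libraries where they do the work, as an engineer would, in place of code of your own. Each camera call takes 0.05 s, during which the arm holds its last target. There are 200 camera calls.

TASK

The grey vibrator drive unit on the bench has a rotary speed selector with a red pointer handle that clicks from one white dot to the next. With a fingertip against the side of the handle, push it round exactly four clicks clockwise (seen from above) from where it stands now, without running past that position, and leave it seated there with the hand clear. Only push, gently: do not pinch the handle, and do not disturb the compass bowl, the brass plug, the clamp or the blue stopper.

Things in the scene. Friction and masses are not known exactly. Their poses are not given: they have to be found in the camera images.
- drive_unit: Grey steel instrument case, fixed, 240 (x) x 340 (y) x 85 mm high, its top a level panel 85 mm above the bench. Origin: centre of its underside; x to its back, y to its left, z up. A carrying handle sticks out 27 mm from the front (-x). The selector is on the panel at x 0, y +50 mm; a flat meter lies at the panel's back right.
- selector_axis (a point): Point where the selector's upright axis meets the panel top, 85 mm above the bench; axes as drive_unit. Round it on a 66 mm radius lie nine flat white dots, one per position, small for the first, larger for the last. A black disc of 34 mm radius, its top 7 mm above the panel, turns under the handle.
- selector (a joint): Selector angle in rad, growing clockwise seen from above. Nine click positions 0.4189 apart (24 degrees), 0 the first, 3.351 the last, stops 0.1 beyond. Starts seated in one of the first four. Pointer points 96 degrees counter-clockwise from the case's +x at 0. Some 3 N at 40 mm radius takes it over the ridge midway between positions; then it snaps forward by itself into the next and stays.
- pointer_tip (a point): Point in the handle's mid-line, 50 mm from the axis, 20 mm above the panel; turns with it. x points outward along the handle, y to its left (counter-clockwise) side. The handle: red bar 14 mm wide from -20 to +48 mm along x from the axis, its core 10 mm wide from -24 to +52; flanks 7 to 28 mm above the panel, core top 33 mm; white line on the pointing end.
- compass_bowl: Bystander: dark brown cracked bakelite bowl, 110 mm across, 45 mm high, loose on the bench to the left of the drive unit. Origin: centre of its underside.
- vent_plug: Bystander: brass plug, 26 mm across its flange, 22 mm high, standing loose on the right part of the panel. Origin: centre of its underside.
- clamp: Bystander: bright cadmium-plated saddle clamp, 75 x 24 mm, 25 mm high, loose on the bench to the right of the drive unit. Origin: centre of its underside.
- stopper: Bystander: blue rubber stopper, 26 mm across at its foot, 24 mm high, standing loose on the right part of the panel. Origin: centre of its underside.

How it is judged (in metres and radians):
At the end, for the whole second after the job is handed in: The selector rests in the position four clicks clockwise of its start (within 0.3 of a click), and bowl, plug, clamp and stopper are within 15 mm of where they stood (distance of pointer_tip from where it was at the start of the episode between 0.07 and 0.0784 m and value of joint selector above 1.55 rad and velocity of joint selector between -0.05 and 0.05 rad/s and distance of each of compass_bowl, vent_plug, clamp, stopper from where it was at the start of the episode below 0.015 m); the robot touches nothing.
It fails at once if the selector runs past the fourth click (more than 4.6 clicks from its start) (distance of pointer_tip from where it was at the start of the episode above 0.0821 m).
It fails at once if the handle is pinched (over 2 N on both flanks at once) (contact force between the fingers and selector_c2 above 2 N and contact force between the fingers and selector_c3 above 2 N).
It fails at once if the fingers press the drive unit or its selector with more than 30 N (contact force between the fingers and drive_unit above 30 N).
It fails at once if the bowl, plug, clamp or stopper is shifted more than 15 mm, lifted or knocked over (distance of any of compass_bowl, vent_plug, clamp, stopper from where it was at the start of the episode above 0.015 m or angle between any of compass_bowl, vent_plug, clamp, stopper's own z axis and vertical above 0.35 rad).
It also fails if it takes over 51 s, if anything falls off the work surface, if the arm or the gripper's body presses on something with over 40 N, if the wrist force passes 120 N, or if a joint passes its speed limit or range.

## Working session

There is one attempt and no reset: what is moved stays moved. The work goes in short steps, Python scripts to look and compute and a tool call to move; the robot and the scene stay as the last step left them, time stands still between calls to the robot, and variables do not carry over. Pictures are saved under pics/ and viewed, about 8 in all and at most 12, crops included, and the job is handed in when it is done.

Besides the shell and the picture viewer there is one more tool, called as name(argument=value, ...), one argument or row to a line, values as JSON. play_rows: Moves the arm, as the interface text tells. Its arguments: {"type":"object","properties":{"plan":{"type":"array"}},"required":["plan"]}

```bash
mkdir -p pics; cat > h.py <<'E'
import numpy as np, cv2
from cell import *
def K(p): 
    f=210/np.tan(np.radians(p['vfov'])/2); return f
def world(p,depth):
    f=K(p); v,u=np.mgrid[0:420,0:560].astype(float)
    xd=(u-p['cx'])/f; yd=(v-p['cy'])/f
    x,y=xd.copy(),yd.copy()
    for _ in range(20):
        s=1+p['k1']*(x*x+y*y); x,y=xd/s,yd/s
    P=np.stack([x*depth,y*depth,depth,np.ones_like(depth)],-1)
    return (P@np.array(p['cam_to_world']).T)[...,:3]
def snap(n):
    im,d=snapshot(n); p=camera_params(n); return im,d,world(p,d)
E
python3 - <<'E'
from h import *
for n in('top','scene'):
    im,d,W=snap(n); cv2.imwrite(f'pics/{n}0.png',im[...,::-1]); np.savez(f'{n}0.npz',im=im,W=W,d=d)
    p=camera_params(n);print(n,p)
print(get_obs())
E
```

```text
top {'vfov': 43.562948512124436, 'cx': 286.1297647672737, 'cy': 209.73072481566118, 'k1': -0.031387227776575724, 'cam_to_world': array([[ 2.23975761e-02, -9.80969892e-01,  1.92863733e-01,
         3.14098124e+02],
       [-9.99543509e-01, -2.58848377e-02, -1.55804026e-02,
         3.78088567e+00],
       [ 2.02761523e-02, -1.92426729e-01, -9.81101846e-01,
         1.17978153e+03],
       [ 0.00000000e+00,  0.00000000e+00,  0.00000000e+00,
         1.00000000e+00]])}
scene {'vfov': 44.185950161685845, 'cx': 278.60222725755244, 'cy': 204.30004493614075, 'k1': -0.17720704168229692, 'cam_to_world': array([[ 5.97378444e-01,  5.78246550e-01, -5.55670696e-01,
         1.15221876e+03],
       [ 8.01875366e-01, -4.20655092e-01,  4.24317323e-01,
        -5.03295523e+02],
       [ 1.16143204e-02, -6.99056665e-01, -7.14971949e-01,
         8.79426922e+02],
       [ 0.00000000e+00,  0.00000000e+00,  0.00000000e+00,
         1.00000000e+00]])}
{'clock': 0.1, 'qpos': array([-1.35761529,  0.43518846,  0.02495111,  1.57400603, -0.01159978,
        1.1340254 , -0.07509875]), 'joint_velocities': array([ 0.00033432, -0.0021113 ,  0.00011826, -0.00145172, -0.00154272,
       -0.00122127,  0.0002851 ]), 'joint_torque': array([ 3.11500749e-03, -6.71747732e+01,  1.02803282e+00, -3.16897666e+01,
        1.57630141e-02,  7.28073632e-03,  1.26610121e-05]), 'tool_pos': array([193.98642598, 593.61200667, 210.18241149]), 'ee_rot': array([ 0.69827012,  0.11067607,  0.69834659, -0.11172148]), 'force': array([0.06612828, 0.70873144, 0.7763796 ]), 'torque': array([ 0.01278001,  0.01559185, -0.06866242]), 'width': 85.31255901086939}
```

View pics/top0.png

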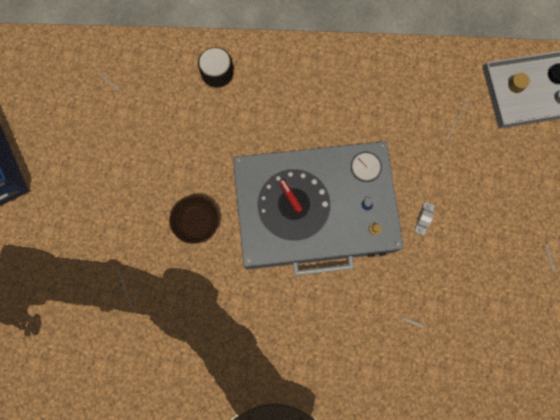

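View pics/scene0.png

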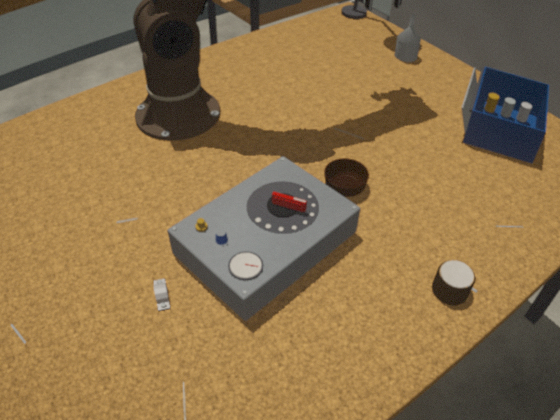

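```bash
python3 - <<'E'
from h import *
D=np.load('top0.npz');W=D['W'];im=D['im'].astype(int);z=W[...,2]
r=(im[...,0]>110)&(im[...,1]<70)&(im[...,2]<70)&(z>95)&(z<135)
print('red',r.sum(),np.argwhere(r).mean(0)[::-1])
pts=W[r];print(pts.mean(0),pts.min(0),pts.max(0))
print('rect',cv2.minAreaRect(pts[:,:2].astype(np.float32)))
m=(abs(z-85)<4)
n,l,s,c=cv2.connectedComponentsWithStats(m.astype(np.uint8))
k=1+np.argmax(s[1:,4]);print('panel',s[k],cv2.minAreaRect(W[l==k][:,:2].astype(np.float32)),np.median(z[l==k]))
w=(im.min(-1)>170)&(z>70)&(z<130)
n,l,s,c=cv2.connectedComponentsWithStats(w.astype(np.uint8))
for i in range(1,n):
    if s[i,4]>2: print(s[i,4],c[i].round(1),W[l==i].mean(0).round(1))
E
```

```text
red 155 [292.03225806 198.76129032]
[546.67620889 -24.77800693 116.30331222] [521.15554352 -43.76900214 104.00751022] [579.86474027  -1.15454586 123.43152262]
rect ((552.1046142578125, -23.020339965820312), (69.91307067871094, 13.537431716918945), 31.000186920166016)
panel [  233   141   170   126 14784] ((549.0693969726562, -78.49087524414062), (240.59059143066406, 338.0211486816406), 7.901431560516357) 85.14466119846122
```

The top view shows the panel with the red handle pointing up and left: hub near (295,205), tip near (283,182). The brass plug is at (375,229) and the stopper at (368,203). The scene view agrees. The angles match position 3, about 24° from the case's +x, so the target is position 7.

```bash
python3 - <<'E'
from h import *
from scipy.spatial.transform import Rotation as R
o=get_obs();q=o['ee_rot'];M=R.from_quat(np.r_[q[1:],q[0]]).as_matrix();print(M.round(3))
print('tool y azim',np.degrees(np.arctan2(M[1,1],M[0,1])), 'tcp_to_grasp',tcp_to_grasp() if callable(tcp_to_grasp) else tcp_to_grasp)
D=np.load('top0.npz');W=D['W'];z=W[...,2];im=D['im'].astype(int)
# black disc edge: pixels dark & z~92 ; ring dark zone centre
m=(abs(z-92)<2.5)&(np.hypot(W[...,0]-542,W[...,1]+29)<50)
p=W[m][:,:2].astype(np.float32);print('disc',m.sum(),cv2.minEnclosingCircle(p))
g=im.mean(-1);rr=np.hypot(W[...,0]-542,W[...,1]+29);w=(g>120)&(rr>55)&(rr<77)&(z<92)
n,l,s,c=cv2.connectedComponentsWithStats(w.astype(np.uint8))
P=np.array([np.average(W[l==i],axis=0,weights=g[l==i])[:2] for i in range(1,n)]);print(P.round(1),s[1:,4])
from scipy.optimize import least_squares
f=least_squares(lambda a:np.hypot(*(P-a).T)-66,[542,-29],loss='soft_l1');print(f.x,f.fun.round(1));d=P-f.x;print(np.degrees(np.arctan2(d[:,1],d[:,0])).round(1))
E
```

```text
[[-0.     0.311  0.951]
 [-0.001  0.951 -0.311]
 [-1.    -0.001  0.   ]]
tool y azim 71.90434255090295 tcp_to_grasp 18.700000000000003
disc 497 ((542.823486328125, -28.8886775970459), 48.51416778564453)
[[608.  -20.1]
 [605.3 -47.1]
 [598.6   5.8]
 [592.6 -71.7]
 [579.2  25.4]
 [571.  -88.4]
 [553.9  36.2]
 [544.2 -95.3]
 [526.6  35.4]] [14 14 11 18  9 21  7 23  7]
[542.25766421 -28.95862127] [ 0.3 -0.4  0.2  0.  -0.3  0.   0.2  0.4  0.2]
[  7.6 -16.1  31.7 -40.4  55.8 -64.2  79.9 -88.3 103.7]
```

play_rows(
  plan=[
    [0.033,-0.052,0,-0.07,-1],
    [0.066,-0.104,0,-0.14,-1],
    [0.099,-0.156,0,-0.21,-1],
    [0.132,-0.208,0,-0.28,-1],
    [0.165,-0.26,0,-0.35,-1],
    [0.198,-0.312,0,-0.42,-1],
    [0.231,-0.364,0,-0.49,-1],
    [0.264,-0.416,0,-0.56,-1],
    [0.297,-0.468,0,-0.63,-1],
    [0.33,-0.52,0,-0.7,-1],
  ],
)

```text
clock: 1.35
tool_pos: [524.8, 72.4, 210.9]
ee_rot: [0.617, 0.345, 0.618, -0.344]
force: [1.9, 1.3, 0.4]
width: -0.6
```

play_rows(
  plan=[
    [0.015,-0.025,-0.01,0,-1],
    [0.03,-0.05,-0.02,0,-1],
    [0.036,-0.059,-0.03,0,-1],
    [0.036,-0.059,-0.04,0,-1],
    [0.036,-0.059,-0.05,0,-1],
    [0.036,-0.059,-0.06,0,-1],
    [0.036,-0.059,-0.06,0,-1],
    [0.036,-0.059,-0.06,0,-1],
    [0.036,-0.059,-0.06,0,-1],
    [0.036,-0.059,-0.06,0,-1],
  ],
)

```text
clock: 2.6
tool_pos: [560.4, 15.1, 151.2]
ee_rot: [0.618, 0.344, 0.618, -0.344]
force: [-0.4, -0.7, 0.8]
width: -0.0
```

```bash
cat > look.py <<'E'
import sys
from h import *
from scipy.spatial.transform import Rotation as R
o=get_obs();q=o['ee_rot'];M=R.from_quat(np.r_[q[1:],q[0]]).as_matrix()
ty=np.degrees(np.arctan2(M[1,1],M[0,1]))
print(o['clock'],'tcp',o['tool_pos'].round(1),'tool y',ty.round(1),'F',o['force'].round(1),'w',o['width'])
a=np.radians(ty);d=o['tool_pos'][:2]-[542.3,-29]
print('radial',d@[np.cos(a),np.sin(a)],'offset',d@[-np.sin(a),np.cos(a)])
for n in('top','scene'):
    im,dd,W=snap(n);z=W[...,2];i=im.astype(int);X=W[...,:2]-[542.3,-29]
    r=(i[...,0]>100)&(i[...,1]<70)&(i[...,2]<70)&(z>95)&(z<125)&(np.hypot(*X.transpose(2,0,1))<65)
    p=X[r]
    if len(p)>20:
        print(n,len(p),'mean',p.mean(0).round(1),'minrect',cv2.minAreaRect(p.astype(np.float32)))
    if len(sys.argv)>1:
        c=im[120:290,200:440] if n=='top' else im[130:320,150:390]
        cv2.imwrite(f'pics/{sys.argv[1]}_{n}.png',cv2.resize(c[...,::-1],None,fx=3,fy=3,interpolation=cv2.INTER_CUBIC))
E
python3 look.py a
```

```text
2.6 tcp [560.4  15.1 151.2] tool y 31.8 F [-0.4 -0.7  0.8] w -0.04992249578272975
radial 38.60853644449228 offset 27.978785582829467
scene 98 mean [ 1.4 -3.7] minrect ((13.778495788574219, 5.897621154785156), (73.52298736572266, 13.963125228881836), 33.52581024169922)
```

View pics/a_scene.png

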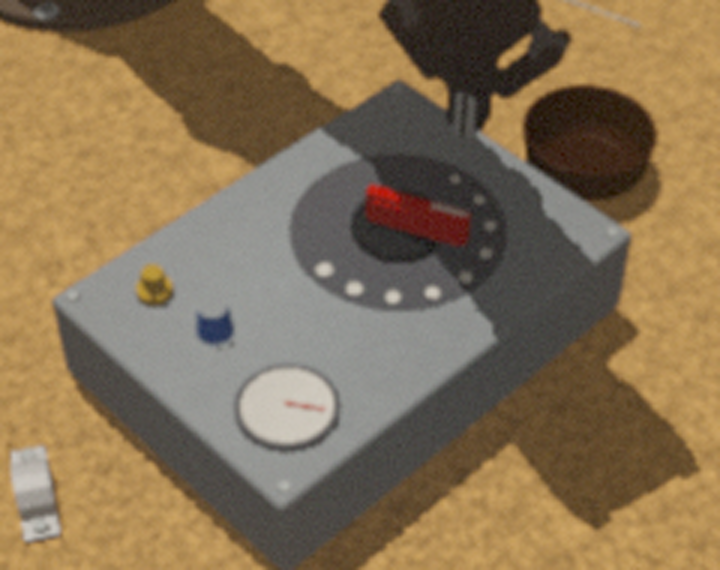

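The crop shows the shut fingers, end near (465,130), above the counter-clockwise side of the handle. The stopper (215,325) and plug (155,285) are well away. Next is the descent to 101 mm.

play_rows(
  plan=[
    [0,0,-0.008,0,-1],
    [0,0,-0.016,0,-1],
    [0,0,-0.024,0,-1],
    [0,0,-0.032,0,-1],
    [0,0,-0.038,0,-1],
    [0,0,-0.044,0,-1],
    [0,0,-0.048,0,-1],
    [0,0,-0.05,0,-1],
    [0,0,-0.05,0,-1],
    [0,0,-0.05,0,-1],
  ],
)

```text
clock: 3.95
tool_pos: [560.3, 15.1, 101.1]
ee_rot: [0.618, 0.344, 0.618, -0.344]
force: [-0.1, 0.3, -0.0]
width: 0.1
```

```bash
python3 look.py; cat > plan.py <<'E'
import numpy as np,sys
# commanded poses: handle-angle schedule (clicks), radial 38, offset
A=np.array([542.3,-29])
def pose(k,off):
    a=np.radians(31.8-24*k);u=np.array([np.cos(a),np.sin(a)]);n=np.array([-u[1],u[0]]);return A+38*u+off*n,a
x0,a0=pose(float(sys.argv[1]),float(sys.argv[2]));k1,o1=map(float,sys.argv[3:5])
if len(sys.argv)>5: x0=np.array([float(sys.argv[5]),float(sys.argv[6])])
for i in range(1,11):
    t=i/10;p,a=pose(float(sys.argv[1])*(1-t)+k1*t,float(sys.argv[2])*(1-t)+o1*t)
    d=(p-x0)/1000;print([round(d[0],4),round(d[1],4),0,round(a-a0,3),-1])
E
python3 plan.py 0 28 0.75 18.5 560 14.8;echo; python3 plan.py .75 18.5 1.75 18.5
```

```text
3.95 tcp [560.3  15.1 101.1] tool y 31.8 F [-0.1  0.3 -0. ] w 0.1273357654848141
radial 38.53272373592309 offset 28.01015185926144
top 31 mean [-14.6 -10.6] minrect ((-12.648172378540039, -11.47057056427002), (8.215292930603027, 18.165882110595703), 83.17713928222656)
scene 126 mean [ 3.4 -2.4] minrect ((15.023530006408691, 3.8060569763183594), (72.29407501220703, 15.260680198669434), 25.386150360107422)
[np.float64(0.0017), np.float64(-0.0014), 0, np.float64(-0.031), -1]
[np.float64(0.0035), np.float64(-0.0028), 0, np.float64(-0.063), -1]
[np.float64(0.0052), np.float64(-0.0044), 0, np.float64(-0.094), -1]
[np.float64(0.0068), np.float64(-0.006), 0, np.float64(-0.126), -1]
[np.float64(0.0083), np.float64(-0.0076), 0, np.float64(-0.157), -1]
[np.float64(0.0098), np.float64(-0.0094), 0, np.float64(-0.188), -1]
[np.float64(0.0112), np.float64(-0.0111), 0, np.float64(-0.22), -1]
[np.float64(0.0125), np.float64(-0.013), 0, np.float64(-0.251), -1]
[np.float64(0.0137), np.float64(-0.0148), 0, np.float64(-0.283), -1]
[np.float64(0.0148), np.float64(-0.0168), 0, np.float64(-0.314), -1]

[np.float64(0.0011), np.float64(-0.0014), 0, np.float64(-0.042), -1]
[np.float64(0.0021), np.float64(-0.0028), 0, np.float64(-0.084), -1]
[np.float64(0.0031), np.float64(-0.0043), 0, np.float64(-0.126), -1]
[np.float64(0.0041), np.float64(-0.0058), 0, np.float64(-0.168), -1]
[np.float64(0.0049), np.float64(-0.0073), 0, np.float64(-0.209), -1]
[np.float64(0.0057), np.float64(-0.0089), 0, np.float64(-0.251), -1]
[np.float64(0.0064), np.float64(-0.0105), 0, np.float64(-0.293), -1]
[np.float64(0.0071), np.float64(-0.0122), 0, np.float64(-0.335), -1]
[np.float64(0.0077), np.float64(-0.0139), 0, np.float64(-0.377), -1]
[np.float64(0.0082), np.float64(-0.0156), 0, np.float64(-0.419), -1]
```

play_rows(
  plan=[
    [0.0017,-0.0014,0,-0.031,-1],
    [0.0035,-0.0028,0,-0.063,-1],
    [0.0052,-0.0044,0,-0.094,-1],
    [0.0068,-0.006,0,-0.126,-1],
    [0.0083,-0.0076,0,-0.157,-1],
    [0.0098,-0.0094,0,-0.188,-1],
    [0.0112,-0.0111,0,-0.22,-1],
    [0.0125,-0.013,0,-0.251,-1],
    [0.0137,-0.0148,0,-0.283,-1],
    [0.0148,-0.0168,0,-0.314,-1],
  ],
)

```text
clock: 5.3
tool_pos: [575.0, -1.8, 100.9]
ee_rot: [0.556, 0.437, 0.556, -0.437]
force: [-0.2, 1.1, 0.8]
width: -0.1
```

```bash
python3 look.py b
```

```text
5.3 tcp [575.   -1.8 100.9] tool y 13.7 F [-0.2  1.1  0.8] w -0.0766825290181597
radial 38.20066222180018 offset 18.679645516696038
scene 110 mean [ 1.7 -3.3] minrect ((13.887752532958984, 5.7799224853515625), (73.7285385131836, 13.709281921386719), 32.299705505371094)
```

View pics/b_scene.png

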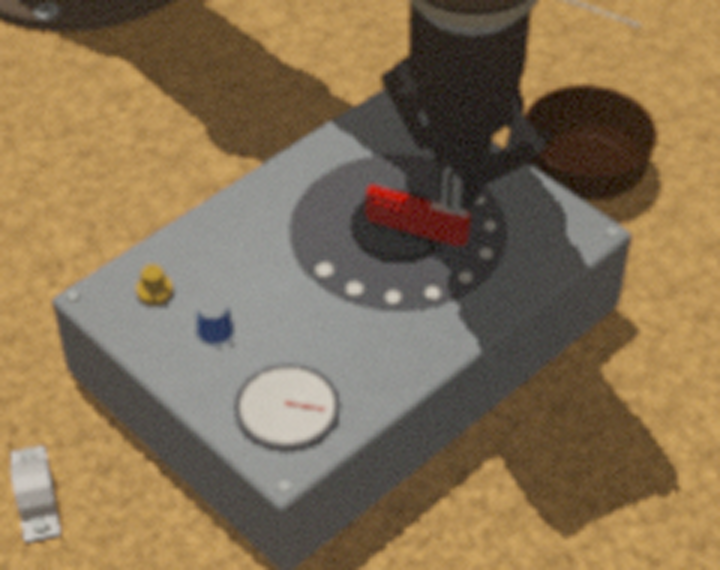

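The handle looks unmoved although the TCP should overlap it, so I'll project the TCP into the image and check.

```bash
cat >> h.py <<'E'
def proj(p,P):
    T=np.linalg.inv(np.array(p['cam_to_world']));c=T[:3,:3]@np.array(P,float)+T[:3,3]
    x=c[:2]/c[2];x=x*(1+p['k1']*(x@x));return x*K(p)+[p['cx'],p['cy']],c[2]
E
python3 - <<'E'
from h import *
p=camera_params('scene');im,d,W=snap('scene')
print('tcp px',proj(p,get_obs()['tool_pos']))
for a in(31.8,7.8):
    for r in(-22,50):
        print(a,r,proj(p,[542.3+r*np.cos(np.radians(a)),-29+r*np.sin(np.radians(a)),116]))
for v in range(185,214,3): print(v,[tuple(W[v,u].round(0).astype(int)) for u in range(294,310,3)])
q=im[175:225,265:325];cv2.imwrite('pics/c.png',cv2.resize(q[...,::-1],None,fx=12,fy=12,interpolation=cv2.INTER_NEAREST))
print(get_obs()['force'],get_obs()['torque'],get_obs()['joint_velocities'].max())
E
```

```text
tcp px (array([301.47865699, 204.06735427]), np.float64(1090.1304242380188))
31.8 -22 (array([272.27093091, 192.70994469]), np.float64(1091.4652281452022))
31.8 50 (array([304.43015932, 201.87691569]), np.float64(1073.561420753295))
7.8 -22 (array([274.68410801, 190.21442775]), np.float64(1096.8393679463788))
7.8 50 (array([299.13768946, 207.84314175]), np.float64(1061.3474666597112))
185 [(np.int64(505), np.int64(34), np.int64(82)), (np.int64(574), np.int64(-16), np.int64(163)), (np.int64(575), np.int64(-9), np.int64(160)), (np.int64(586), np.int64(-11), np.int64(170)), (np.int64(591), np.int64(-7), np.int64(171)), (np.int64(598), np.int64(-5), np.int64(175))]
188 [(np.int64(514), np.int64(26), np.int64(84)), (np.int64(569), np.int64(-12), np.int64(149)), (np.int64(579), np.int64(-12), np.int64(156)), (np.int64(589), np.int64(-13), np.int64(165)), (np.int64(590), np.int64(-5), np.int64(161)), (np.int64(603), np.int64(-10), np.int64(174))]
191 [(np.int64(524), np.int64(19), np.int64(87)), (np.int64(574), np.int64(-15), np.int64(146)), (np.int64(581), np.int64(-13), np.int64(150)), (n
[... 1490 characters left out ...]
101)), (np.int64(576), np.int64(19), np.int64(83))]
209 [(np.int64(571), np.int64(-18), np.int64(93)), (np.int64(579), np.int64(-17), np.int64(99)), (np.int64(582), np.int64(-11), np.int64(97)), (np.int64(586), np.int64(-6), np.int64(97)), (np.int64(580), np.int64(8), np.int64(84)), (np.int64(584), np.int64(12), np.int64(85))]
212 [(np.int64(575), np.int64(-21), np.int64(89)), (np.int64(577), np.int64(-15), np.int64(87)), (np.int64(579), np.int64(-8), np.int64(84)), (np.int64(584), np.int64(-4), np.int64(85)), (np.int64(589), np.int64(0), np.int64(87)), (np.int64(591), np.int64(7), np.int64(85))]
[-0.68654592  0.99951204  0.5726034 ] [ 0.00106399 -0.01497655  0.0108478 ] 0.008783308118882702
```

View pics/c.png

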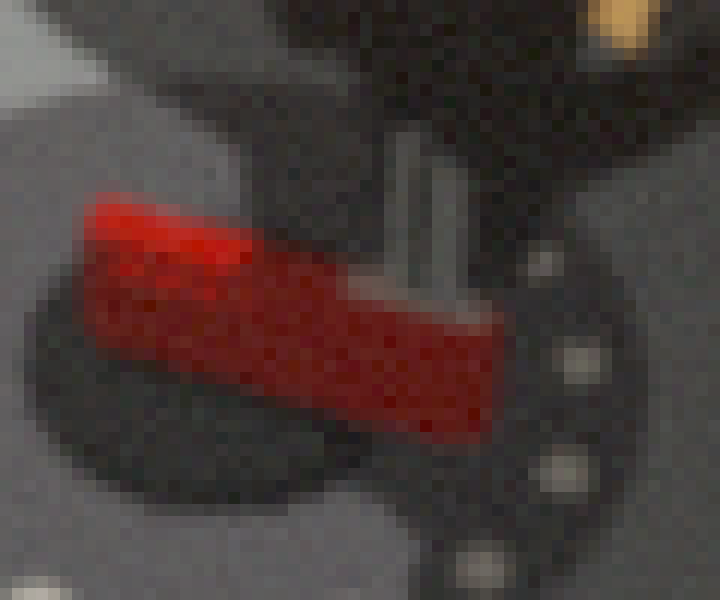

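```bash
python3 - <<'E'
from h import *
p=camera_params('scene')
for z in(151,160,170,180):print(z,proj(p,[560.4,15.1,z])[0].round(1))
a=cv2.imread('pics/a_scene.png');q=a[70:160,420:520];cv2.imwrite('pics/d.png',cv2.resize(q,None,fx=6,fy=6,interpolation=cv2.INTER_NEAREST))
print('crop: full = 150+(420+u/6)/3, 130+(70+v/6)/3')
E
```

```text
151 [304.5 179.6]
160 [304.8 176.4]
170 [305.  172.8]
180 [305.2 169.2]
crop: full = 150+(420+u/6)/3, 130+(70+v/6)/3
```

View pics/d.png

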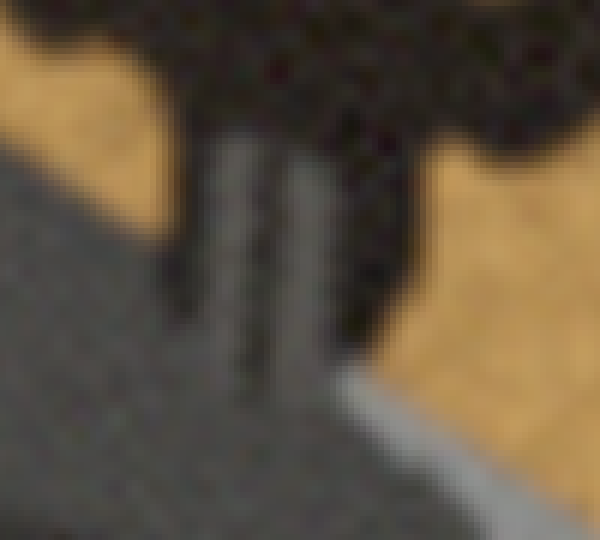

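The fingers' real end seems to sit about 20 mm above the reported TCP: they passed over the handle without touching it. I'll back off to the clear spot and measure the finger end by depth.

play_rows(
  plan=[
    [0,0,0.01,0,-1],
    [0,0,0.02,0,-1],
    [0,0,0.03,0,-1],
    [-0.004,0.004,0.03,0.06,-1],
    [-0.008,0.008,0.03,0.12,-1],
    [-0.012,0.012,0.03,0.18,-1],
    [-0.015,0.017,0.03,0.25,-1],
    [-0.015,0.017,0.03,0.314,-1],
    [-0.015,0.017,0.02,0.314,-1],
    [-0.015,0.017,0.02,0.314,-1],
  ],
)

```text
clock: 6.7
tool_pos: [559.3, 15.2, 120.2]
ee_rot: [0.617, 0.344, 0.618, -0.345]
force: [-0.2, 0.5, 0.5]
width: 0.2
```

```bash
cat > tip.py <<'E'
from h import *
o=get_obs();t=o['tool_pos'];print(t.round(1),o['width'])
for n in('scene','top'):
    im,d,W=snap(n)
    near=(np.hypot(W[...,0]-t[0],W[...,1]-t[1])<19)
    zz=np.sort(W[...,2][near&(W[...,2]<230)]);h=np.histogram(zz,bins=np.arange(80,232,4));print(n,[(int(b),int(c)) for c,b in zip(*h)])
    p=W[near&(W[...,2]>95)&(W[...,2]<200)]
    for z in range(96,180,6):
        s=p[(p[:,2]>=z)&(p[:,2]<z+6)]
        if len(s): print(z,len(s),(s.min(0)[:2]-t[:2]).round(),(s.max(0)[:2]-t[:2]).round())
E
python3 tip.py
```

```text
[559.3  15.2 120.2] 0.15908899018947678
scene [(80, 12), (84, 57), (88, 5), (92, 0), (96, 0), (100, 0), (104, 0), (108, 0), (112, 0), (116, 0), (120, 0), (124, 0), (128, 0), (132, 0), (136, 1), (140, 4), (144, 14), (148, 14), (152, 20), (156, 16), (160, 27), (164, 22), (168, 21), (172, 17), (176, 16), (180, 17), (184, 28), (188, 32), (192, 36), (196, 15), (200, 11), (204, 11), (208, 9), (212, 6), (216, 16), (220, 14), (224, 11)]
138 5 [  3. -10.] [11.  2.]
144 22 [ -7. -13.] [14.  2.]
150 26 [ -7. -15.] [15. 13.]
156 30 [ -7. -12.] [17. 13.]
162 35 [ -8. -13.] [18. 12.]
168 26 [ -8. -13.] [16. 11.]
174 28 [ -4. -15.] [16.  5.]
top [(80, 0), (84, 0), (88, 0), (92, 0), (96, 0), (100, 0), (104, 0), (108, 0), (112, 0), (116, 0), (120, 0), (124, 0), (128, 0), (132, 0), (136, 0), (140, 0), (144, 0), (148, 0), (152, 0), (156, 0), (160, 0), (164, 0), (168, 0), (172, 0), (176, 0), (180, 0), (184, 0), (188, 0), (192, 0), (196, 0), (200, 0), (204, 0), (208, 0), (212, 0), (216, 0), (220, 0), (224, 0)]
```

Depth shows the fingers ending at about 139 mm while the TCP reads 120, so the real end is about 19 mm above it. I'll descend slowly to a reported 83 mm, putting the real end at about 102 mm.

play_rows(
  plan=[
    [0,0,-0.006,0,-1],
    [0,0,-0.012,0,-1],
    [0,0,-0.018,0,-1],
    [0,0,-0.023,0,-1],
    [0,0,-0.027,0,-1],
    [0,0,-0.03,0,-1],
    [0,0,-0.033,0,-1],
    [0,0,-0.035,0,-1],
    [0,0,-0.037,0,-1],
    [0,0,-0.037,0,-1],
  ],
)

```text
clock: 8.05
tool_pos: [559.9, 15.3, 83.8]
ee_rot: [0.618, 0.344, 0.618, -0.344]
force: [-0.8, -0.4, 0.6]
width: 0.2
```

```bash
python3 tip.py; python3 look.py e;python3 - <<'E'
import cv2
q=cv2.imread('pics/e_scene.png')[100:350,270:570];cv2.imwrite('pics/e2.png',cv2.resize(q,None,fx=2,fy=2))
E
```

```text
[559.9  15.3  83.8] 0.16265699376666434
scene [(80, 10), (84, 45), (88, 3), (92, 0), (96, 0), (100, 1), (104, 6), (108, 11), (112, 18), (116, 19), (120, 19), (124, 14), (128, 21), (132, 17), (136, 18), (140, 14), (144, 17), (148, 29), (152, 29), (156, 30), (160, 13), (164, 6), (168, 10), (172, 10), (176, 9), (180, 10), (184, 12), (188, 9), (192, 9), (196, 12), (200, 6), (204, 16), (208, 16), (212, 3), (216, 0), (220, 0), (224, 0)]
96 1 [7. 2.] [7. 2.]
102 6 [  1. -11.] [12. -1.]
108 16 [ -5. -12.] [15.  1.]
114 32 [ -8. -12.] [16. 13.]
120 26 [ -6. -14.] [15. 12.]
126 28 [ -5. -15.] [17. 10.]
132 31 [ -6. -13.] [16.  8.]
138 18 [ -0. -14.] [13. -1.]
144 31 [-10. -17.] [18.  4.]
150 44 [-10. -18.] [18.  7.]
156 38 [-11. -17.] [19. 15.]
162 11 [ -2. -16.] [16. -4.]
168 14 [ -0. -19.] [18.  9.]
174 15 [  1. -19.] [18.  4.]
top [(80, 0), (84, 0), (88, 0), (92, 0), (96, 0), (100, 0), (104, 0), (108, 0), (112, 0), (116, 0), (120, 0), (124, 0), (128, 0), (132, 0), (136, 0), (140, 0), (144, 0), (148, 0), (152, 0), (156, 0), (160, 0), (164, 0), (168, 0), (172, 0), (176, 0), (180, 0), (184, 0), (188, 0), (192, 0), (196, 0), (200, 0), (204, 0), (208, 0), (212, 0), (216, 0), (220, 0), (224, 0)]
8.15 tcp [560.   15.3  84. ] tool y 31.8 F [ 0.8 -0.2 -0.4] w 0.0021941274764961877
radial 38.37152213999976 offset 28.31944406783263
top 49 mean [-12.8  -8.7] minrect ((-11.12656021118164, -9.542882919311523), (21.89251136779785, 10.697359085083008), 1.329632043838501)
scene 135 mean [ 5.  -0.9] minrect ((12.084381103515625, 5.3830718994140625), (70.16062927246094, 13.270135879516602), 32.11985397338867)
```

View pics/e2.png

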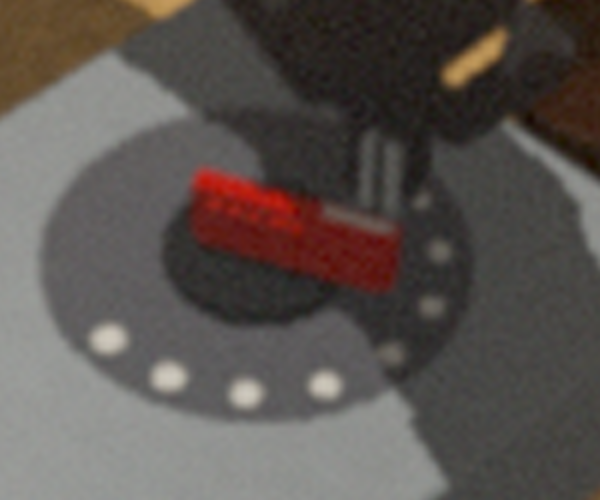

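The crop shows the fingertip (380,210) right behind the counter-clockwise flank, ending at about 102 mm, with the handle still at about 32°. Now the first push.

play_rows(
  plan=[
    [0.0017,-0.0014,0,-0.031,-1],
    [0.0035,-0.0028,0,-0.063,-1],
    [0.0052,-0.0044,0,-0.094,-1],
    [0.0068,-0.006,0,-0.126,-1],
    [0.0083,-0.0076,0,-0.157,-1],
    [0.0098,-0.0094,0,-0.188,-1],
    [0.0112,-0.0111,0,-0.22,-1],
    [0.0125,-0.013,0,-0.251,-1],
    [0.0137,-0.0148,0,-0.283,-1],
    [0.0148,-0.0168,0,-0.314,-1],
  ],
)

```text
clock: 9.5
tool_pos: [574.7, -2.1, 83.9]
ee_rot: [0.556, 0.437, 0.556, -0.437]
force: [-0.3, 0.0, -0.5]
width: 0.2
```

```bash
python3 look.py f
```

```text
9.5 tcp [574.7  -2.1  83.9] tool y 13.7 F [-0.3  0.  -0.5] w 0.17323105975894512
radial 37.85564681875595 offset 18.44689682415526
scene 157 mean [10.8 -1.8] minrect ((15.520444869995117, 0.3466930389404297), (74.12178039550781, 12.922050476074219), 6.751330375671387)
```

One click done: the handle is at about 7°, expected 7.8°. On to the second.

play_rows(
  plan=[
    [0.0011,-0.0014,0,-0.042,-1],
    [0.0021,-0.0028,0,-0.084,-1],
    [0.0031,-0.0043,0,-0.126,-1],
    [0.0041,-0.0058,0,-0.168,-1],
    [0.0049,-0.0073,0,-0.209,-1],
    [0.0057,-0.0089,0,-0.251,-1],
    [0.0064,-0.0105,0,-0.293,-1],
    [0.0071,-0.0122,0,-0.335,-1],
    [0.0077,-0.0139,0,-0.377,-1],
    [0.0082,-0.0156,0,-0.419,-1],
  ],
)

```text
clock: 10.85
tool_pos: [583.0, -17.5, 84.0]
ee_rot: [-0.453, -0.543, -0.453, 0.543]
force: [-0.5, -0.1, -0.6]
width: 0.1
```

```bash
python3 look.py g; python3 plan.py 1.75 18.5 2.75 18.5|sed 's/np.float64//g'; python3 plan.py 2.75 18.5 3.7 18.5|sed 's/np.float64//g'
```

```text
10.85 tcp [583.  -17.5  84. ] tool y -10.4 F [-0.5 -0.1 -0.6] w 0.06452447579224242
radial 38.00737179742607 offset 18.65225509695246
scene 153 mean [11.7 -5.8] minrect ((13.941280364990234, -4.566740036010742), (13.677974700927734, 77.0929946899414), 73.39078521728516)
[(0.0004), (-0.0017), 0, (-0.042), -1]
[(0.0008), (-0.0034), 0, (-0.084), -1]
[(0.0011), (-0.0052), 0, (-0.126), -1]
[(0.0013), (-0.0069), 0, (-0.168), -1]
[(0.0015), (-0.0087), 0, (-0.209), -1]
[(0.0016), (-0.0105), 0, (-0.251), -1]
[(0.0016), (-0.0122), 0, (-0.293), -1]
[(0.0015), (-0.014), 0, (-0.335), -1]
[(0.0014), (-0.0158), 0, (-0.377), -1]
[(0.0012), (-0.0175), 0, (-0.419), -1]
[(-0.0003), (-0.0017), 0, (-0.04), -1]
[(-0.0006), (-0.0033), 0, (-0.08), -1]
[(-0.001), (-0.0049), 0, (-0.119), -1]
[(-0.0015), (-0.0066), 0, (-0.159), -1]
[(-0.002), (-0.0081), 0, (-0.199), -1]
[(-0.0026), (-0.0097), 0, (-0.239), -1]
[(-0.0033), (-0.0113), 0, (-0.279), -1]
[(-0.004), (-0.0128), 0, (-0.318), -1]
[(-0.0048), (-0.0143), 0, (-0.358), -1]
[(-0.0056), (-0.0157), 0, (-0.398), -1]
```

Second click done: −16.6°, expected −16.2°. Third:

play_rows(
  plan=[
    [0.0004,-0.0017,0,-0.042,-1],
    [0.0008,-0.0034,0,-0.084,-1],
    [0.0011,-0.0052,0,-0.126,-1],
    [0.0013,-0.0069,0,-0.168,-1],
    [0.0015,-0.0087,0,-0.209,-1],
    [0.0016,-0.0105,0,-0.251,-1],
    [0.0016,-0.0122,0,-0.293,-1],
    [0.0015,-0.014,0,-0.335,-1],
    [0.0014,-0.0158,0,-0.377,-1],
    [0.0012,-0.0175,0,-0.419,-1],
  ],
)

```text
clock: 12.2
tool_pos: [584.0, -35.0, 83.9]
ee_rot: [-0.33, -0.625, -0.33, 0.626]
force: [-0.1, -0.2, -0.7]
width: -0.3
```

```bash
python3 look.py i
```

```text
12.2 tcp [584.  -35.   83.9] tool y -34.4 F [-0.1 -0.2 -0.7] w -0.30802902009882094
radial 37.83493694739322 offset 18.599364251370456
top 34 mean [ 21.4 -25.8] minrect ((20.57691192626953, -24.554567337036133), (3.8887264728546143, 33.72437286376953), 49.59073257446289)
scene 120 mean [10.8 -7.9] minrect ((12.368112564086914, -9.015384674072266), (13.88888931274414, 76.2225570678711), 49.93740463256836)
```

Third click done: −40.1°, expected −40.2°. The fourth push stops at 3.7 clicks.

play_rows(
  plan=[
    [-0.0003,-0.0017,0,-0.04,-1],
    [-0.0006,-0.0033,0,-0.08,-1],
    [-0.001,-0.0049,0,-0.119,-1],
    [-0.0015,-0.0066,0,-0.159,-1],
    [-0.002,-0.0081,0,-0.199,-1],
    [-0.0026,-0.0097,0,-0.239,-1],
    [-0.0033,-0.0113,0,-0.279,-1],
    [-0.004,-0.0128,0,-0.318,-1],
    [-0.0048,-0.0143,0,-0.358,-1],
    [-0.0056,-0.0157,0,-0.398,-1],
  ],
)

```text
clock: 13.55
tool_pos: [578.3, -50.7, 83.9]
ee_rot: [-0.2, -0.678, -0.2, 0.678]
force: [0.5, -0.1, 0.3]
width: -0.0
```

```bash
python3 look.py j
```

```text
13.55 tcp [578.3 -50.7  83.9] tool y -57.2 F [ 0.5 -0.1  0.3] w -0.0043172695993535645
radial 37.69139170876574 offset 18.49176462933236
top 37 mean [ 11.3 -33.4] minrect ((11.673995018005371, -33.627662658691406), (12.946043968200684, 28.975940704345703), 52.908302307128906)
scene 29 mean [ 23.9 -38.1] minrect ((22.614776611328125, -37.319786071777344), (16.554195404052734, 18.814510345458984), 53.984439849853516)
```

play_rows(
  plan=[
    [0.004,0.003,0,0,-1],
    [0.008,0.005,0,0,-1],
    [0.012,0.008,0,0,-1],
    [0.014,0.009,0.005,0,-1],
    [0.014,0.009,0.025,0,-1],
    [0.014,0.009,0.05,0,-1],
    [0.014,0.009,0.08,0,-1],
    [0.014,0.009,0.11,0,-1],
    [0.014,0.009,0.14,0,-1],
    [0.014,0.009,0.15,0,-1],
  ],
)

```text
clock: 14.9
tool_pos: [593.3, -42.1, 236.9]
ee_rot: [0.201, 0.679, 0.2, -0.677]
force: [0.9, 0.2, 0.4]
width: 0.0
```

play_rows(
  plan=[
    [-0.01,0.04,0,0,-1],
    [-0.02,0.08,0,0,-1],
    [-0.03,0.12,0,0,-1],
    [-0.04,0.16,0,0,-1],
    [-0.05,0.2,0,0,-1],
    [-0.06,0.24,0,0,-1],
    [-0.07,0.28,0,0,-1],
    [-0.07,0.28,0,0,-1],
    [-0.07,0.28,0,0,-1],
    [-0.07,0.28,0,0,-1],
  ],
)

```text
clock: 16.15
tool_pos: [522.9, 237.1, 234.1]
ee_rot: [0.2, 0.678, 0.2, -0.678]
force: [1.4, -0.1, 0.9]
width: 0.2
```

```bash
python3 look.py k; python3 - <<'E'
import cv2,numpy as np
a=np.load('top0.npz')['im'][120:290,200:440];a=cv2.resize(a[...,::-1],None,fx=3,fy=3)
b=cv2.imread('pics/k_top.png');cv2.imwrite('pics/k2.png',cv2.resize(np.hstack([a,b]),(800,283)))
E
```

```text
16.15 tcp [522.9 237.1 234.1] tool y -57.1 F [ 1.4 -0.1  0.9] w 0.1609961127860464
radial -234.08098748300353 offset 128.06397446369908
top 191 mean [ 1.2 -7. ] minrect ((5.531801223754883, -12.127304077148438), (14.190343856811523, 73.67103576660156), 25.40981674194336)
scene 139 mean [ 7.8 -6.9] minrect ((8.447196960449219, -13.389270782470703), (15.134912490844727, 76.20465087890625), 26.6328125)
```

View pics/k2.png

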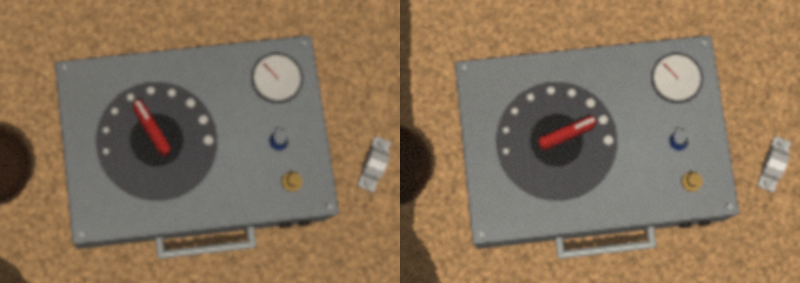

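The side-by-side view shows the pointer on the eighth dot (605,118). It measures −64.6° from above and −63.4° from the scene camera, with −64.2° as the target. The plug, stopper and clamp match the first picture, as does the part of the bowl in view, and the hand is clear.

```bash
python3 -c "
from cell import *
print(hand_in())"
```

```text
the job is handed in; nothing more can be done
None
```

I pushed the selector four clicks clockwise, from position 3 to position 7 (counting from 0), using the shut fingertips against one side of the handle. I then backed the hand off and handed the job in at about 16 s of the 51 s limit.

**Last checks**
- **Handle angle:** it measures −64.6° in the top view and −63.4° in the scene view. The target is −64.2°, so it sits on the intended dot.
- **Force:** wrist force readings taken after each push stayed around 1 N.
- **Bystanders:** the plug, stopper and clamp look unmoved beside the first top picture, as does the part of the bowl that the crop shows. I judged this by eye and did not measure it.

**A check that disagreed:** depth images put the real end of the shut fingers about 19 mm above the reported TCP. Because of this, my first push passed over the handle without touching it, and I saw no sign that it moved anything. I lowered the commanded height to match and did the push properly from there.

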